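# Clear the path of the rotary stage and wind its board to the red line

## Robot

A 6-joint arm with a two-finger parallel gripper is mounted at the origin on a cart in front of the work surface, level with it; the furniture and walls round the work are solid. World frame = base frame: x ahead of the robot, y to its left, z up, the work surface at z = 0. Lengths are in mm, angles in rad, forces in N, time in s.
With the tool pointing down it reaches from about 400 to 925 mm from the base axis. Payload 12.5 kg.
Tool frame: the origin (TCP) lies midway between the tips of the shut fingers; the grasp point (between the pads) lies 19 mm behind it; z points along the fingers, y is the line along which they close (so a half turn about z gives the same grasp; the last joint's range is limited). The gripper opens to 95 mm and grips with 3 to 60 N. Pads are 20 mm wide; open, the fingers measure 119 mm over their backs; the gripper's body (75 mm by 180 mm) begins 59 mm behind the grasp point.
Start: joints at [-1.394, 0.491, 1.559, -0, 1.092, -0.106], TCP at [174.426, -600.185, 214.661] pointing down, gripper open.
Joint ranges: [-3.1, 3.1], [-0.84, 2.19], [0.05, 2.79], [-1.13, 4.28], [0.06, 2.93], [-2.69, 2.69]. Speed limits (rad/s): [2.22, 2.22, 2.79, 3.14, 3.14, 3.14].

## Interface

Orientations are given as [roll, pitch, yaw] about the fixed x, y, z axes, in that order (R = Rz(yaw) Ry(pitch) Rx(roll)).
In Python, from cell import state, viewer, env, models gives the robot as it stands. The module is installed in compiled form; this text tells all that it offers.
- The arm moves only by the tool arm_command, never from a script. Its argument "rows" is a list of rows, each a list of 2 entries, a list of its own where there are three numbers: the shift along the tool's x, y, z normalised to -1 to 1, where 1 is 0.25 m, then the turn about the tool's z normalised to -1 to 1, where 1 is pi rad. A call has exactly 5 rows; each row shifts and turns the commanded pose from where the row before left it, along the tool's axes as they then stand; what a row does not reach is not made up. A row lasts 1/10 s, in which the tool goes at most 50 mm and 8.59 degrees, less where a joint would pass 70% of its speed; a pose out of reach is approached as far as the arm can. A call with a number of a shift or a turn outside -1 to 1 is refused whole. A call with a gripper value outside its range is refused whole. "claw" is the opening, from 0 (shut) to 1 (fully open), set as the call begins (left out, the last holds). The fingers move at their own pace and stop on an object; the grip force is fixed at half the most. Time passes only in rows, so rows that do not move let the fingers close, or fill a call up. It gives the time, the measured TCP pose, the force, the opening and the grip force at its end, in the units of the state.
- state(): the state, without advancing time (a new reading comes with each control period).
- viewer.read_camera(name): name is "scene" or "side" or "wrist"; returns (picture, depth): 480x640x3 uint8, red, green, blue; 480x640 float32, mm along the optical axis (not along the pixel's ray), 0 where there is no reading.
- viewer.get_calibration(name): a dict with "camera_matrix" (3x3 intrinsics, pixels), "world_to_cam" (4x4, takes a point from world to camera coordinates). Camera axes: x right, y up, looking along -z (the intrinsics and any distortion apply to the point x, -y, -z); pixel columns grow to the right and rows downward; lengths in mm; the calibration is good to about 2 mm. A picture is of the moment at which its call begins: read the wrist's pose just before it. get_calibration takes no time and is no camera call; for the wrist camera it gives the pose at the moment of the call.
- env.job_done(): hands the job in; it is judged then, once.
Trained networks look in the newest picture that a camera, given by its name, has taken for a name from the list of things; names that differ only in an ending like _2 or _b are one class to them, and where a whole thing is asked for, a point or a joint stands for the part that bears it (a point fixed in the world has none). Each returns a list of dicts, best first, with "confidence" (0 to 1); they miss things now and then, are a little off and sometimes report something else, mostly with a low value. They report only what shows in the picture. A call takes as long as a camera call. They do not tell look-alikes from the thing itself.
- models.search_frame(camera, label): "position" ([x, y, z] in mm, in world coordinates, good to about 4 mm: the middle of the surface that is visible of it).
- models.mark_of(camera, label): "position" ([x, y, z] in mm, in world coordinates, good to about 4 mm: a listed point, or the origin of a listed thing).
The state is a dict: "t": time; "joints": joint angles; "qvel": joint speeds; "tau": joint torques, N m; "eef_pos": TCP position; "tcp_rot": TCP orientation; "ft_force": force on the tool from outside, world axes, zero at the start; "moment": the same for the moment, N m; "opening": opening from 0.0 (shut) to 1.0 (fully open); "grip_force": force on a finger pad.
Only numpy, scipy, OpenCV 4.12 (cv2) and the standard library are available. Lean on these libraries where they do the work, as an engineer would, in place of code of your own. Each camera call takes 0.05 s, during which the arm holds its last target. There are 200 camera calls.

## Task

The board on the rotary stage has to swing clockwise to its inspection position, but one of the two containers (red canister or white flux bottle) stands in its path. Stand that container upright in the white tray, released, and leave the other container, the screwdriver and the flush cutter where they are; then wind the crank clockwise until the stage's black pointer stands at the red line of the scale, and let go. Turn the stage only by its crank, and never let the board or its table bump into a container.

Things in the scene. Friction and masses are not known exactly. Their poses are not given: they have to be found in the camera images.
- stage: fixed rotary stage on the bench: round grey base, 152 mm in diameter and 18 mm high, with a blue gear housing (66x70 mm, top at 66 mm) beside it. Origin: on the bench, on the vertical axis of the turning table. Its -x axis points to the gear housing, whose middle is 110 mm from the origin, roughly towards the robot
- scale: white scale ring on the base, fixed, 146 mm in diameter, a black tick every 10 degrees and one red line. Origin: the table's axis, 18 mm above the bench. Its x axis is the direction in which the board's arm points when the pointer stands at the red line (the red line itself lies 60 degrees clockwise from that)
- table: turning table of the stage: steel disc of 100 mm with an arm along its x axis that carries a green circuit board (58 mm wide, from 62 to 178 mm from the axis, parts hang below it; arm underside at 31 mm, board top at 61 mm above the bench). The arm's end is 180 mm from the axis. Origin: on the axis, 22 mm above the bench; z up. It turns clockwise seen from above as the crank turns clockwise, 1/15 as far, and stays where it is left; starts 0.5 to 0.9 rad short of the red line
- pointer_tip (a point): tip of the black pointer of the table, over the scale, 64 mm from the table's axis, 60 degrees clockwise from the board's arm seen from above, 33 mm above the bench
- red_line (a point): middle of the red line (16 mm long, 4 mm wide) of the scale, 64 mm from the table's axis, 22 mm above the bench
- crank (a joint): angle of the crank, rad, grows clockwise seen from above; 15 rad turn the table by 1 rad. Limits -15 and 30 rad, far from the work. Needs about 0.05 N m (2 N at the grip), does not spring back
- crank_axis (a point): vertical axis of the crank at the upper face of its steel disc (radius 36 mm), 81 mm above the bench, on top of the gear housing
- grip_middle (a point): middle of the crank's upright black round grip: 16 to 18 mm thick, 36 mm tall (82 to 118 mm above the bench), this point 102 mm above the bench, 27 mm from the crank's axis. The grip spins freely on its own axis, so a hand can hold it and move round in a circle without turning
- canister: loose red round canister with a white lid, 55 mm in diameter, 108 mm tall (body to 92 mm, lid 52 mm in diameter above), 0.14 to 0.28 kg. Origin: centre of its underside; z up when it stands
- bottle: loose white flux bottle with a red needle nozzle, 115 mm tall; round body 41 mm in diameter up to 60 mm height, narrowing to 20 mm at 78 mm height, nozzle above. 0.1 to 0.2 kg. Origin: centre of its underside; z up when it stands. Either the canister or the bottle stands in the path of the board, about 125 mm from the table's axis; the other stands far off, beyond the brown test jig at the robot's right
- tray: white open tray, fixed on the bench, 119 mm along its x, 179 mm along its y, 55 mm high; inside 100 x 160 mm, floor 2 mm above the bench. Origin: centre of its underside. Small components are only drawn on its floor; it is flat and free
- screwdriver: loose screwdriver with a red handle, 173 mm long, lying on the bench; a bystander. Origin: its middle
- cutter: loose flush cutter with red handles, 132 mm long, lying on the bench; a bystander. Origin: its middle
Not all that is in view belongs to the job. What is shaped like the canister but purple is not meant.

How it is judged (in metres and radians):
On the way, in this order (a step that is already met when the one before it is completed fails the run):
1. the container that stood in the path stands upright in the tray, released; the other has not been moved (((x of canister in the frame of tray between -0.035 and 0.035 m and y of canister in the frame of tray between -0.065 and 0.065 m and z of canister in the frame of tray below 0.012 m and angle between canister's own z axis and vertical below 0.15 rad and linear speed of canister below 0.02 m/s and contact force between the fingers and canister below 0.1 N and distance of bottle from where it was at the start of the episode below 0.02 m) or (x of bottle in the frame of tray between -0.035 and 0.035 m and y of bottle in the frame of tray between -0.065 and 0.065 m and z of bottle in the frame of tray below 0.012 m and angle between bottle's own z axis and vertical below 0.15 rad and linear speed of bottle below 0.02 m/s and contact force between the fingers and bottle below 0.1 N and distance of canister from where it was at the start of the episode below 0.02 m))), for 0.3 s.
2. the pointer stands at the red line (horizontal distance between pointer_tip and red_line below 0.0035 m and velocity of joint crank between -0.05 and 0.05 rad/s), for 0.2 s.
At the end, for the whole second after the job is handed in: One container stands upright (within 0.15 rad) on the tray's floor, its centre within 35 mm (tray x) and 65 mm (tray y) of the tray's middle, released and still; the other is within 20 mm of where it began; the pointer tip is within 3.5 mm of the red line (about 3 degrees) and the crank is still (all of step 2 and ((x of canister in the frame of tray between -0.035 and 0.035 m and y of canister in the frame of tray between -0.065 and 0.065 m and z of canister in the frame of tray below 0.012 m and angle between canister's own z axis and vertical below 0.15 rad and linear speed of canister below 0.02 m/s and contact force between the fingers and canister below 0.1 N and distance of bottle from where it was at the start of the episode below 0.02 m) or (x of bottle in the frame of tray between -0.035 and 0.035 m and y of bottle in the frame of tray between -0.065 and 0.065 m and z of bottle in the frame of tray below 0.012 m and angle between bottle's own z axis and vertical below 0.15 rad and linear speed of bottle below 0.02 m/s and contact force between the fingers and bottle below 0.1 N and distance of canister from where it was at the start of the episode below 0.02 m))); the robot touches nothing.
It fails at once if the table or its board bumps into a container (contact force between table and canister above 0.3 N or contact force between table and bottle above 0.3 N).
It fails at once if the robot pushes the table or the board directly (contact force between any of the fingers, the arm and table above 3 N).
It fails at once if both containers are moved (distance of each of canister, bottle from where it was at the start of the episode above 0.03 m).
It fails at once if the screwdriver or the cutter is moved (distance of any of screwdriver, cutter from where it was at the start of the episode above 0.03 m).
It also fails if it takes over 67 s, if anything falls off the work surface, if the arm or the gripper's body presses on something with over 40 N, if the wrist force passes 120 N, or if a joint passes its speed limit or range.

## Working session

There is one attempt and no reset: what is moved stays moved. The work goes in short steps, Python scripts to look and compute and a tool call to move; the robot and the scene stay as the last step left them, time stands still between calls to the robot, and variables do not carry over. Pictures are saved under pics/ and viewed, at most 10 in all, crops included, and the job is handed in when it is done.

Besides the shell and the picture viewer there is one more tool, called after "Call:" by a JSON object that holds its "method" and its "body", one argument or row to a line. arm_command: Moves the arm, as the interface text tells. Scaled input: -1 to 1 covers 0.25 m each way for a shift and pi rad each way for a turn. Its arguments: {"type":"object","properties":{"rows":{"type":"array","items":{"type":"array"}},"claw":{"type":"number"}},"required":["rows"]}

```bash
mkdir -p pics
cat > h.py <<'E'
import numpy as np, cv2
from cell import state, viewer, env, models
def snap(c,name=None):
    im,d=viewer.read_camera(c)
    if name: cv2.imwrite(f'pics/{name}.png',cv2.cvtColor(im,cv2.COLOR_RGB2BGR))
    return im,d
def px(c,P):
    k=viewer.get_calibration(c);K=np.array(k['camera_matrix']);T=np.array(k['world_to_cam'])
    p=T[:3,:3]@np.array(P,float)+T[:3,3]; p=p*[1,-1,-1]; q=K@p; return np.round(q[:2]/q[2]).astype(int)
def unpx(c,u,v,d):
    k=viewer.get_calibration(c);K=np.array(k['camera_matrix']);T=np.array(k['world_to_cam'])
    p=np.linalg.inv(K)@np.array([u,v,1.])*d; p=p*[1,-1,-1]; return T[:3,:3].T@(p-T[:3,3])
E
python3 - <<'E'
from h import *
for c in ['scene','side']:
    snap(c,c+'1')
    for l in ['stage','canister','bottle','tray','pointer_tip','red_line','crank_axis','grip_middle','screwdriver','cutter']:
        for r in models.mark_of(c,l)[:3]:
            print(c,l,np.round(r['position']),round(r['confidence'],2),px(c,r['position']))
print(state())
E
```

```text
scene stage [539. 227.   3.] 0.76 [276 254]
scene canister [612.  51.  -1.] 0.98 [316 220]
scene canister [650. 163.   0.] 0.89 [280 224]
scene bottle [ 658. -201.    1.] 0.59 [373 186]
scene bottle [427. 227. 104.] 0.46 [292 255]
scene tray [494. 436.   3.] 0.94 [216 292]
scene tray [542. 166.  26.] 0.67 [294 240]
scene tray [431. 196.  83.] 0.62 [301 255]
scene pointer_tip [591. 190.  30.] 0.63 [280 232]
scene crank_axis [432. 198.  84.] 0.72 [301 255]
scene grip_middle [542. 164.  24.] 0.66 [294 241]
scene grip_middle [427. 228. 109.] 0.55 [291 254]
scene screwdriver [255. 361.  -0.] 0.66 [278 346]
side stage [539. 226.   2.] 0.86 [269 298]
side canister [616.  48.   1.] 0.95 [272 265]
side canister [650. 163.   5.] 0.83 [240 279]
side bottle [ 656. -203.   -0.] 0.95 [295 232]
side tray [493. 437.  -3.] 0.82 [246 348]
side pointer_tip [588. 190.  32.] 0.77 [257 277]
side red_line [538. 165.  22.] 0.83 [280 280]
side crank_axis [431. 197.  82.] 0.91 [316 270]
side grip_middle [425. 223.  99.] 0.62 [315 268]
side screwdriver [253. 361.   1.] 0.58 [369 351]
side cutter [425. 222. 100.] 0.45 [315 267]
{'t': 1.1, 'joints': array([-1.39361071e+00,  4.90871709e-01,  1.55888264e+00, -1.12873314e-05,
        1.09170985e+00, -1.05593862e-01]), 'qvel': array([ 3.81964872e-05, -6.73445828e-04, -9.70204519e-04, -3.76695111e-04,
        7.29666076e-05, -5.46982198e-04]), 'tau': array([-2.13963947e-03, -6.12492585e+01, -2.58433449e+01,  6.91693369e-02,
        4.45156661e-02, -3.68748590e-05]), 'eef_pos': array([ 174.41801444, -600.19296937,  214.68451333]), 'tcp_rot': array([3.14146598e+00, 2.34994300e-05, 2.82784685e-01]), 'ft_force': array([0.23403515, 0.00628948, 0.25895729]), 'moment': array([ 0.01957242,  0.04915481, -0.00734833]), 'grip_force': 0.0, 'opening': 1.000742927385787}
```

Run:
```python
import cv2
a=cv2.imread('pics/scene1.png')[130:380,170:470]
cv2.imwrite('pics/c1.png',cv2.resize(a,(720,600),interpolation=cv2.INTER_CUBIC))
```

```text
(no output)
```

View pics/c1.png

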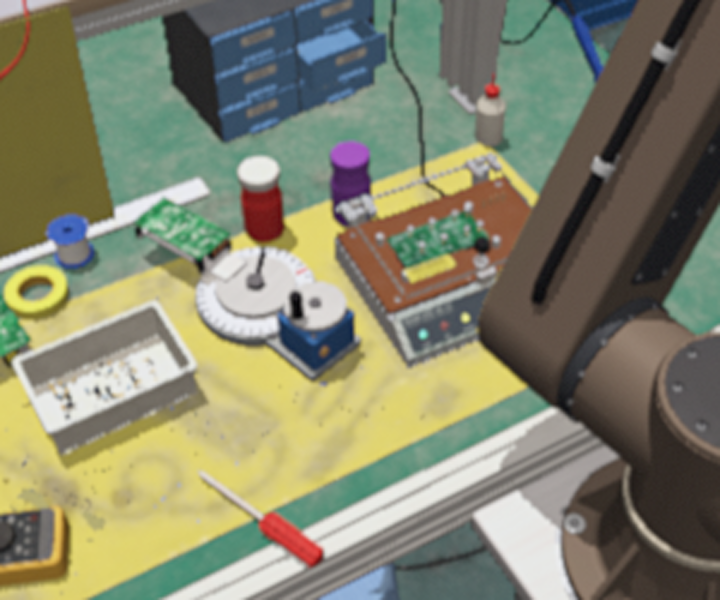

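View pics/side1.png

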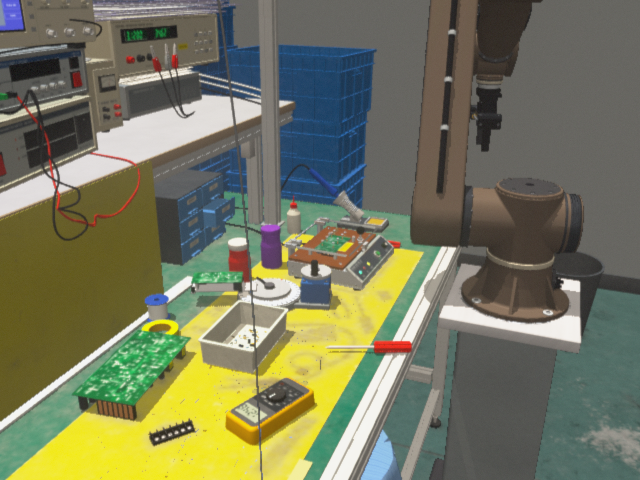

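The scene crop shows the red canister at crop (262,200), full-frame (280,224), about 128 mm from the axis and in the board's path. The look-alike is the purple can at full-frame (316,220). The white bottle is at (373,186), beyond the jig. The target is therefore the red canister at about (650,163). Before moving, I check overhead clearance and work out the rows.

```bash
cat >> h.py <<'E'
def rows(P0,yaw0,wps,yaw1=None,step=40,dy=0.14):
    """rows from P0/yaw0 through waypoints (tool straight down), turning to yaw1 on the way"""
    P=np.array(P0,float);y=yaw0;out=[]
    pts=[]
    a=P.copy()
    for w in wps:
        w=np.array(w,float);n=max(1,int(np.ceil(np.linalg.norm(w-a)/step)))
        pts+= [a+(w-a)*(i+1)/n for i in range(n)];a=w
    for p in pts:
        d=p-P;x=np.array([np.cos(y),np.sin(y),0]);yy=np.array([np.sin(y),-np.cos(y),0])
        t=0 if yaw1 is None else -np.clip(yaw1-y,-dy,dy)
        out.append([[round(float(v)/250,3) for v in (d@x,d@yy,-d[2])],round(float(t)/np.pi,3)]);
        s=np.array(out[-1][0])*250; P=P+s[0]*x+s[1]*yy-[0,0,s[2]]; y-=out[-1][1]*np.pi
    for i in range(0,len(out),5): print(out[i:i+5])
    print('end',np.round(P,1),round(y,3)); return out
def now():
    s=state(); return s['eef_pos'],s['tcp_rot'][2]
E
python3 - <<'E'
from h import *
for c in ['scene','side']:
    im,d=snap(c); k=viewer.get_calibration(c);K=np.array(k['camera_matrix']);T=np.array(k['world_to_cam'])
    v,u=np.nonzero(d>0); z=d[v,u]
    p=(np.linalg.inv(K)@np.stack([u,v,np.ones_like(u)]))*z*np.array([[1],[-1],[-1]])
    W=(T[:3,:3].T@(p-T[:3,3:])).T
    H={}
    for x,y,h in W[(W[:,2]>125)&(W[:,2]<700)&(W[:,0]>250)&(W[:,0]<1000)&(abs(W[:,1])<650)]:
        key=(int(x//100)*100,int(y//100)*100);H.setdefault(key,[]).append(h)
    print(c,{k:(round(min(h)),round(max(h)),len(h)) for k,h in sorted(H.items())})
    # tray rim points
    m=(abs(W[:,2]-55)<5)&(np.hypot(W[:,0]-494,W[:,1]-436)<130)
    print(cv2.minAreaRect(W[m][:,:2].astype(np.float32)))
P,y=now(); rows(P,y,[(300,-380,280),(560,0,280),(645,163,200)],1.0,45)
E
```

```text
scene {(200, -200): (599, 700, 713), (200, -100): (424, 609, 484), (200, 0): (373, 421, 6), (300, -100): (126, 126, 1), (300, 0): (125, 125, 1), (600, -400): (125, 174, 123), (700, -500): (273, 343, 387), (700, -400): (130, 342, 523), (700, -300): (125, 590, 3179), (700, -200): (218, 342, 735), (700, -100): (271, 342, 653), (700, 0): (270, 341, 696), (700, 100): (272, 341, 764), (700, 200): (272, 342, 811), (700, 300): (125, 612, 1993), (700, 400): (125, 619, 2688), (700, 500): (125, 397, 2956), (700, 600): (125, 349, 1526), (800, -500): (332, 341, 307), (800, -400): (332, 394, 206), (800, -300): (125, 341, 392), (800, -200): (126, 342, 604), (800, -100): (125, 343, 1176), (800, 0): (125, 343, 1307), (800, 100): (125, 618, 1032), (800, 200): (333, 635, 668), (800, 300): (333, 670, 2797), (800, 400): (333, 683, 6016), (800, 500): (333, 695, 6965), (800, 600): (333, 700, 3913), (900, -500): (332, 342, 194), (900, -400): (331, 498, 381), (900, -300): (333, 515, 784), (900, -200): (127, 532, 962), (900, -100): (125, 548, 1454), (900, 0): (125, 564, 1667), (900, 100): (125, 569, 2154), (9
[... 1533 characters left out ...]
, [[0.137, -0.099, -0.043], -0.045], [[0.149, -0.079, -0.044], -0.045], [[0.159, -0.057, -0.043], -0.045], [[0.166, -0.034, -0.044], -0.045]]
[[[0.168, -0.011, -0.043], -0.003], [[0.168, 0.005, -0.0], -0.0], [[0.167, 0.005, -0.0], -0.0], [[0.168, 0.004, -0.0], -0.0], [[0.167, 0.005, -0.0], -0.0]]
[[[0.167, 0.005, -0.0], -0.0], [[0.168, 0.005, -0.0], -0.0], [[0.167, 0.004, -0.0], -0.0], [[0.167, 0.005, -0.0], -0.0], [[0.168, 0.005, -0.0], -0.0]]
[[[0.167, 0.004, -0.0], -0.0], [[0.167, 0.005, -0.0], -0.0], [[0.147, -0.013, 0.064], -0.0], [[0.146, -0.014, 0.064], -0.0], [[0.147, -0.013, 0.064], -0.0]]
[[[0.146, -0.013, 0.064], -0.0], [[0.147, -0.014, 0.064], -0.0]]
end [645.  163.1 199.9] 0.999
```

Run:
```python
from h import *
for c in ['scene','side']:
    im,d=snap(c); k=viewer.get_calibration(c);K=np.array(k['camera_matrix']);T=np.array(k['world_to_cam'])
    v,u=np.nonzero(d>0); z=d[v,u]
    p=(np.linalg.inv(K)@np.stack([u,v,np.ones_like(u)]))*z*np.array([[1],[-1],[-1]])
    W=(T[:3,:3].T@(p-T[:3,3:])).T
    for y0 in range(-400,600,100):
        m=(W[:,0]>500)&(W[:,0]<900)&(W[:,1]>y0)&(W[:,1]<y0+100)
        print(c,y0,[np.round(np.percentile(W[m&(W[:,2]>a)&(W[:,2]<b),0],1)) if (m&(W[:,2]>a)&(W[:,2]<b)).any() else None for a,b in [(130,260),(275,340),(345,600)]])
P,y=now(); rows(P,y,[(300,-380,250),(560,0,250),(640,160,210)],0.25,45)
```

```text
scene -400 [np.float64(606.0), np.float64(765.0), np.float64(897.0)]
scene -300 [np.float64(720.0), np.float64(721.0), np.float64(721.0)]
scene -200 [np.float64(781.0), np.float64(766.0), None]
scene -100 [np.float64(828.0), np.float64(766.0), None]
scene 0 [np.float64(821.0), np.float64(766.0), None]
scene 100 [np.float64(828.0), np.float64(766.0), None]
scene 200 [None, np.float64(766.0), None]
scene 300 [np.float64(755.0), np.float64(753.0), np.float64(822.0)]
scene 400 [np.float64(755.0), np.float64(746.0), np.float64(825.0)]
scene 500 [np.float64(754.0), np.float64(744.0), np.float64(785.0)]
side -400 [np.float64(607.0), np.float64(767.0), np.float64(812.0)]
side -300 [np.float64(722.0), np.float64(722.0), np.float64(722.0)]
side -200 [np.float64(783.0), np.float64(767.0), None]
side -100 [np.float64(830.0), np.float64(767.0), None]
side 0 [np.float64(821.0), np.float64(767.0), None]
side 100 [np.float64(830.0), np.float64(767.0), None]
side 200 [None, np.float64(768.0), None]
side 300 [np.float64(757.0), np.float64(752.0), np.float64(803.0)]
side 400 [np.float64(757.0), np.float64(747.0), np.float64(825.0)]
side 500 [np.float64(757.0), np.float64(745.0), np.float64(780.0)]
[[[0.121, -0.118, -0.024], 0.01], [[0.118, -0.121, -0.023], 0.0], [[0.118, -0.121, -0.024], 0.0], [[0.117, -0.122, -0.023], 0.0], [[0.118, -0.121, -0.024], 0.0]]
[[[0.117, -0.121, -0.023], 0.0], [[0.126, -0.111, -0.0], 0.0], [[0.126, -0.11, -0.0], 0.0], [[0.126, -0.11, -0.0], 0.0], [[0.126, -0.111, -0.0], 0.0]]
[[[0.126, -0.11, -0.0], 0.0], [[0.126, -0.11, -0.0], 0.0], [[0.126, -0.111, -0.0], 0.0], [[0.126, -0.11, -0.0], 0.0], [[0.126, -0.11, -0.0], 0.0]]
[[[0.126, -0.111, -0.0], 0.0], [[0.126, -0.11, -0.0], 0.0], [[0.094, -0.108, 0.032], 0.0], [[0.093, -0.108, 0.032], 0.0], [[0.094, -0.108, 0.032], 0.0]]
[[[0.094, -0.108, 0.032], 0.0], [[0.094, -0.108, 0.032], 0.0]]
end [640.1 159.9 209.9] 0.251
```

Call:
{"method": "arm_command", "body": {
  "rows": [
    [[0.12, -0.12, -0.024], 0],
    [[0.12, -0.12, -0.024], 0],
    [[0.12, -0.12, -0.024], 0],
    [[0.12, -0.12, -0.024], 0],
    [[0.12, -0.12, -0.024], 0]
  ],
  "claw": 1
}}

```text
t: 1.8
eef_pos: [277.1, -412.7, 244.9]
tcp_rot: [3.141, -0.0, 0.283]
ft_force: [0.7, -0.4, 0.8]
opening: 1.001
grip_force: 0.0
```

Call:
{"method": "arm_command", "body": {
  "rows": [
    [[0.126, -0.11, -0.02], 0],
    [[0.126, -0.11, 0], 0],
    [[0.126, -0.11, 0], 0],
    [[0.126, -0.11, 0], 0],
    [[0.126, -0.11, 0], 0]
  ]
}}

```text
t: 2.3
eef_pos: [390.1, -236.8, 249.9]
tcp_rot: [3.141, -0.0, 0.283]
ft_force: [1.1, -0.9, -0.1]
opening: 0.999
grip_force: 0.0
```

Call:
{"method": "arm_command", "body": {
  "rows": [
    [[0.126, -0.11, 0], 0],
    [[0.126, -0.11, 0], 0],
    [[0.126, -0.11, 0], 0],
    [[0.126, -0.11, 0], 0],
    [[0.126, -0.11, 0], 0]
  ]
}}

```text
t: 2.8
eef_pos: [503.1, -60.6, 249.8]
tcp_rot: [3.141, -0.0, 0.283]
ft_force: [0.5, -0.4, -0.4]
opening: 0.999
grip_force: 0.0
```

Call:
{"method": "arm_command", "body": {
  "rows": [
    [[0.126, -0.11, 0], 0],
    [[0.126, -0.11, 0], 0],
    [[0.094, -0.108, 0], 0],
    [[0.094, -0.108, 0], 0],
    [[0.094, -0.108, 0], 0]
  ]
}}

```text
t: 3.3
eef_pos: [593.1, 107.1, 249.6]
tcp_rot: [3.141, -0.0, 0.283]
ft_force: [0.3, -0.4, 0.6]
opening: 0.996
grip_force: 0.0
```

Run:
```python
from h import *
snap('wrist','w1')
for l in ['stage','table','canister','pointer_tip','red_line','crank_axis','grip_middle']:
    for r in models.mark_of('wrist',l)[:2]: print(l,np.round(r['position'],1),round(r['confidence'],2),px('wrist',r['position']))
for c in ['scene','side']:
    snap(c)
    for l in ['canister','red_line','pointer_tip','cutter']:
        for r in models.mark_of(c,l)[:2]: print(c,l,np.round(r['position'],1),round(r['confidence'],2))
```

```text
stage [538.6 230.4  -1.9] 0.58 [200 220]
table [536.8 224.6  25.2] 0.69 [196 228]
canister [646.6 161.6   2.2] 0.96 [282 140]
canister [613.   49.4   6.3] 0.87 [375 202]
pointer_tip [587.6 190.5  34.9] 0.84 [235 192]
pointer_tip [645.7 164.9   1.7] 0.49 [278 140]
red_line [537.8 165.1  26.1] 0.76 [250 242]
scene canister [6.508e+02 1.623e+02 1.000e-01] 0.59
scene canister [612.   49.3  -0. ] 0.58
scene pointer_tip [592.3 190.7  30.7] 0.98
scene pointer_tip [649.3 164.8   1.4] 0.45
scene cutter [ 3.918e+02 -1.890e+02 -2.000e-01] 0.64
side canister [617.8  48.2  -2.5] 0.71
side canister [6.472e+02 1.651e+02 6.000e-01] 0.68
side red_line [538.4 164.   20.9] 0.62
side red_line [ 6.555e+02 -2.022e+02  2.000e-01] 0.34
side pointer_tip [593.2 190.2  32.4] 0.68
```

View pics/w1.png

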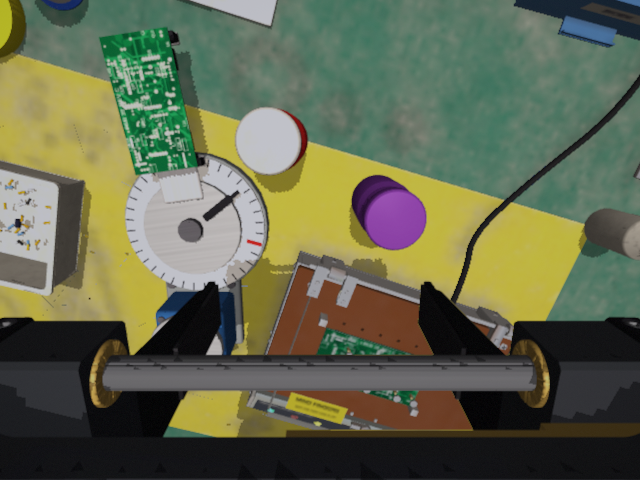

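Wrist picture: the red-bodied, white-lidded canister is at (270,140), the purple look-alike at (390,215), the pointer at (237,193) and the red line at (254,243). The choice is confirmed at about (649,163).

Run:
```python
from h import *
P,y=now(); rows(P,y,[(649,163.5,200),(649,163.5,66)],None,40)
```

```text
[[[0.094, -0.053, 0.066], 0.0], [[0.094, -0.054, 0.066], 0.0], [[0.093, -0.053, 0.066], 0.0], [[0.0, 0.0, 0.134], 0.0], [[0.0, 0.0, 0.134], 0.0]]
[[[0.0, 0.0, 0.134], 0.0], [[0.0, 0.0, 0.134], 0.0]]
end [648.9 163.5  66.1] 0.283
```

Call:
{"method": "arm_command", "body": {
  "rows": [
    [[0.094, -0.053, 0.066], 0],
    [[0.094, -0.053, 0.066], 0],
    [[0.093, -0.053, 0.066], 0],
    [[0, 0, 0.1], 0],
    [[0, 0, 0.08], 0]
  ]
}}

```text
t: 4.7
eef_pos: [648.9, 164.0, 153.4]
tcp_rot: [-3.142, 0.001, 0.284]
ft_force: [0.3, -0.2, 0.1]
opening: 1.003
grip_force: 0.0
```

Call:
{"method": "arm_command", "body": {
  "rows": [
    [[0, 0, 0.12], 0],
    [[0, 0, 0.12], 0],
    [[0, 0, 0.1], 0],
    [[0, 0, 0.016], 0],
    [[0, 0, 0], 0]
  ]
}}

```text
t: 5.2
eef_pos: [648.9, 163.3, 65.9]
tcp_rot: [-3.142, 0.001, 0.283]
ft_force: [1.0, 0.6, -0.2]
opening: 1.002
grip_force: 0.0
```

Call:
{"method": "arm_command", "body": {
  "rows": [
    [[0, 0, 0], 0],
    [[0, 0, 0], 0],
    [[0, 0, 0], 0],
    [[0, 0, 0], 0],
    [[0, 0, 0], 0]
  ],
  "claw": 0
}}

```text
t: 5.7
eef_pos: [649.1, 163.3, 66.5]
tcp_rot: [3.141, -0.0, 0.283]
ft_force: [0.4, -0.4, 0.9]
opening: 0.636
grip_force: 0.0
```

Call:
{"method": "arm_command", "body": {
  "rows": [
    [[0, 0, 0], 0],
    [[0, 0, 0], 0],
    [[0, 0, 0], 0],
    [[0, 0, 0], 0],
    [[0, 0, 0], 0]
  ]
}}

```text
t: 6.2
eef_pos: [648.9, 163.4, 66.2]
tcp_rot: [3.142, 0.0, 0.283]
ft_force: [-1.2, 1.7, 2.0]
opening: 0.545
grip_force: 29.5
```

Call:
{"method": "arm_command", "body": {
  "rows": [
    [[0, 0, -0.02], 0],
    [[0, 0, -0.06], 0],
    [[0, 0, -0.1], 0],
    [[0, 0, -0.15], 0],
    [[0, 0, -0.15], 0]
  ]
}}

```text
t: 6.7
eef_pos: [648.8, 163.2, 188.2]
tcp_rot: [3.141, 0.0, 0.283]
ft_force: [0.3, -0.4, -1.6]
opening: 0.543
grip_force: 29.3
```

Run:
```python
from h import *
P,y=now(); rows(P,y,[(495,437,P[2]),(493,437,68)],None,40)
snap('scene','s2')
```

```text
[[[-0.036, -0.153, -0.0], 0.0], [[-0.035, -0.153, -0.0], 0.0], [[-0.036, -0.153, -0.0], 0.0], [[-0.036, -0.153, -0.0], 0.0], [[-0.035, -0.153, -0.0], 0.0]]
[[[-0.036, -0.153, -0.0], 0.0], [[-0.036, -0.153, -0.0], 0.0], [[-0.035, -0.153, -0.0], 0.0], [[-0.002, -0.0, 0.12], 0.0], [[-0.002, -0.001, 0.12], 0.0]]
[[[-0.002, -0.0, 0.121], 0.0], [[-0.002, -0.001, 0.12], 0.0]]
end [493.  437.1  67.9] 0.283
```

Call:
{"method": "arm_command", "body": {
  "rows": [
    [[-0.02, -0.09, -0.02], 0],
    [[-0.036, -0.153, 0], 0],
    [[-0.036, -0.153, 0], 0],
    [[-0.036, -0.153, 0], 0],
    [[-0.036, -0.153, 0], 0]
  ]
}}

```text
t: 7.25
eef_pos: [559.9, 321.5, 192.0]
tcp_rot: [3.142, -0.001, 0.282]
ft_force: [-0.1, -0.1, -2.0]
opening: 0.545
grip_force: 29.3
```

Call:
{"method": "arm_command", "body": {
  "rows": [
    [[-0.036, -0.153, 0], 0],
    [[-0.036, -0.153, 0], 0],
    [[-0.036, -0.153, 0], 0],
    [[-0.016, -0.07, 0], 0],
    [[0, 0, 0], 0]
  ]
}}

```text
t: 7.75
eef_pos: [492.8, 440.5, 191.7]
tcp_rot: [-3.141, -0.001, 0.286]
ft_force: [0.6, -0.7, -1.8]
opening: 0.539
grip_force: 29.3
```

Run:
```python
from h import *
P,y=now(); print(P); rows(P,y,[(493,437,P[2]),(493,437,69)],None,40)
im,_=snap('scene');im2,_=snap('side')
a=px('scene',(493,437,100));b=px('side',(493,437,100))
f=lambda i,p:cv2.resize(i[p[1]-100:p[1]+100,p[0]-65:p[0]+65],(390,600))
cv2.imwrite('pics/s3.png',cv2.cvtColor(np.hstack([f(im,a),f(im2,b)]),cv2.COLOR_RGB2BGR))
```

```text
[492.76997768 440.51353165 191.65009593]
[[[-0.003, 0.014, -0.0], 0.0], [[-0.0, -0.0, 0.123], 0.0], [[-0.0, -0.0, 0.122], 0.0], [[-0.0, -0.0, 0.123], 0.0], [[-0.0, -0.0, 0.123], 0.0]]
end [493.  436.9  68.9] 0.286
```

View pics/s3.png

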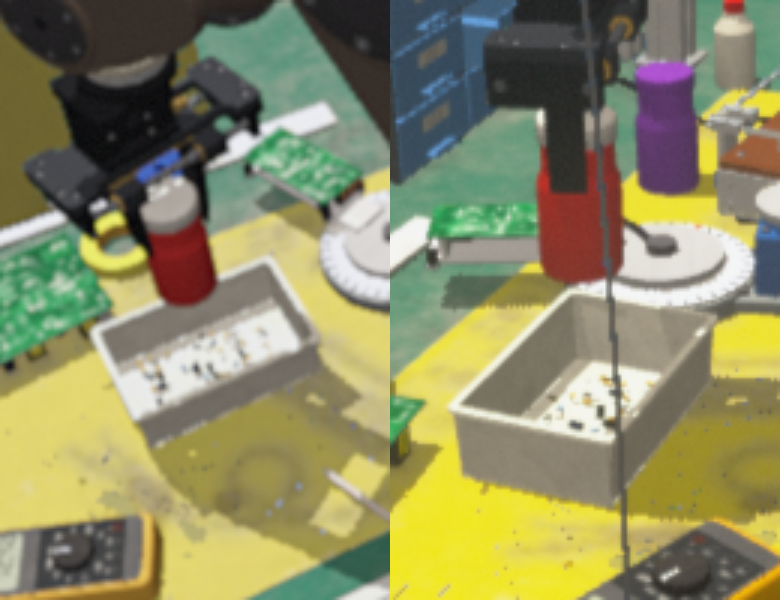

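The canister hangs upright in the fingers above the tray, so I lower it now.

Call:
{"method": "arm_command", "body": {
  "rows": [
    [[0, 0.014, 0.08], 0],
    [[0, 0, 0.12], 0],
    [[0, 0, 0.12], 0],
    [[0, 0, 0.1], 0],
    [[0, 0, 0.046], 0]
  ]
}}

```text
t: 8.35
eef_pos: [495.3, 433.4, 72.5]
tcp_rot: [3.14, 0.003, 0.281]
ft_force: [-0.1, 0.2, -1.6]
opening: 0.541
grip_force: 29.3
```

Call:
{"method": "arm_command", "body": {
  "rows": [
    [[0, 0, 0.014], 0],
    [[0, 0, 0.008], 0],
    [[0, 0, 0], 0],
    [[0, 0, 0], 0],
    [[0, 0, 0], 0]
  ]
}}

```text
t: 8.85
eef_pos: [495.2, 435.6, 69.9]
tcp_rot: [-3.141, -0.001, 0.283]
ft_force: [0.1, -0.1, -2.2]
opening: 0.543
grip_force: 29.3
```

Call:
{"method": "arm_command", "body": {
  "rows": [
    [[0, 0, 0.003], 0],
    [[0, 0, 0.002], 0],
    [[0, 0, 0], 0],
    [[0, 0, 0], 0],
    [[0, 0, 0], 0]
  ]
}}

```text
t: 9.35
eef_pos: [495.1, 435.7, 68.6]
tcp_rot: [-3.141, -0.001, 0.283]
ft_force: [-1.7, -0.2, 6.4]
opening: 0.541
grip_force: 29.7
```

Call:
{"method": "arm_command", "body": {
  "rows": [
    [[0, 0, 0], 0],
    [[0, 0, 0], 0],
    [[0, 0, 0], 0],
    [[0, 0, 0], 0],
    [[0, 0, 0], 0]
  ],
  "claw": 0.8
}}

```text
t: 9.85
eef_pos: [494.9, 435.4, 67.7]
tcp_rot: [3.141, 0.0, 0.283]
ft_force: [0.0, -0.2, 0.4]
opening: 0.798
grip_force: 0.0
```

Call:
{"method": "arm_command", "body": {
  "rows": [
    [[0, 0, 0], 0],
    [[0, 0, -0.02], 0],
    [[0, 0, -0.05], 0],
    [[0, 0, -0.12], 0],
    [[0, 0, -0.16], 0]
  ]
}}

```text
t: 10.35
eef_pos: [494.4, 435.0, 155.9]
tcp_rot: [3.141, 0.002, 0.283]
ft_force: [0.3, 0.1, 0.2]
opening: 0.797
grip_force: 0.0
```

Call:
{"method": "arm_command", "body": {
  "rows": [
    [[0, 0, -0.16], 0],
    [[0, 0.1, -0.1], 0],
    [[0, 0.12, 0], 0],
    [[0, 0.12, 0], 0],
    [[0, 0.06, 0], 0]
  ]
}}

```text
t: 10.85
eef_pos: [523.3, 337.6, 221.7]
tcp_rot: [3.142, -0.001, 0.282]
ft_force: [-0.3, 0.1, 0.8]
opening: 0.801
grip_force: 0.0
```

Run:
```python
from h import *
for c in ['scene','side','wrist','scene','side']:
    snap(c,'n'+c)
    for l in ['canister','stage','pointer_tip','red_line','crank_axis','grip_middle']:
        for r in models.mark_of(c,l)[:2]: print(c,l,np.round(r['position'],1),round(r['confidence'],2))
a=cv2.imread('pics/nside.png');p=px('side',(470,340,80));i1=cv2.resize(a[p[1]-75:p[1]+75,p[0]-100:p[0]+100],(800,600));cv2.imwrite('pics/n1.png',i1)
```

```text
scene canister [496.9 437.8   3.9] 0.64
scene canister [432.3 201.   82.6] 0.44
scene stage [540.8 229.   -0.9] 0.96
scene pointer_tip [591.7 190.   34.4] 0.88
scene red_line [540.2 163.7  25.5] 0.77
scene red_line [496.1 439.1   3.2] 0.59
scene crank_axis [430.8 198.8  82.3] 0.73
scene crank_axis [ 398.1 -192.3    4.2] 0.44
scene grip_middle [425.6 228.2 107.2] 0.54
side canister [494.6 434.9   7.2] 0.78
side canister [618.2  46.8  -3.1] 0.76
side stage [538.1 224.9   2.4] 0.96
side stage [541.4 227.6  13.9] 0.63
side pointer_tip [589.9 189.7  36. ] 0.87
side pointer_tip [537.7 225.3  19.4] 0.46
side red_line [536.7 164.2  19.9] 0.81
side red_line [540.3 225.1  14.4] 0.72
side grip_middle [539.3 223.2  13. ] 0.56
side grip_middle [428.6 221.8  99. ] 0.54
wrist canister [613.   52.3   3.1] 0.6
wrist stage [540.2 226.    0.6] 0.84
wrist stage [253.3 359.   -1.1] 0.43
wrist pointer_tip [588.7 192.8  33.9] 0.96
wrist red_line [540.6 166.4  27.2] 0.65
scene canister [494.  438.4   4.2] 0.72
scene stage [541.4 228.3  -2.5] 0.82
scene pointer_tip [592.5 191.2  31.6] 0.74
scene red_line [540.2 165.1  21. ] 0.79
scene crank_axis [428.7 196.9  81.3] 0.93
scene crank_axis [253.7 359.4   0.7] 0.3
scene grip_middle [428.3 228.8 102.6] 0.54
side canister [617.4  48.2  -1.2] 0.91
side stage [539.5 228.6   1.4] 0.68
side stage [494.8 437.7  -1.3] 0.5
side pointer_tip [589.3 190.   32.8] 0.57
side red_line [536.2 162.1  23.1] 0.69
side crank_axis [430.8 196.9  83.2] 0.7
side grip_middle [425.5 221.6  99.7] 0.51
```

View pics/n1.png

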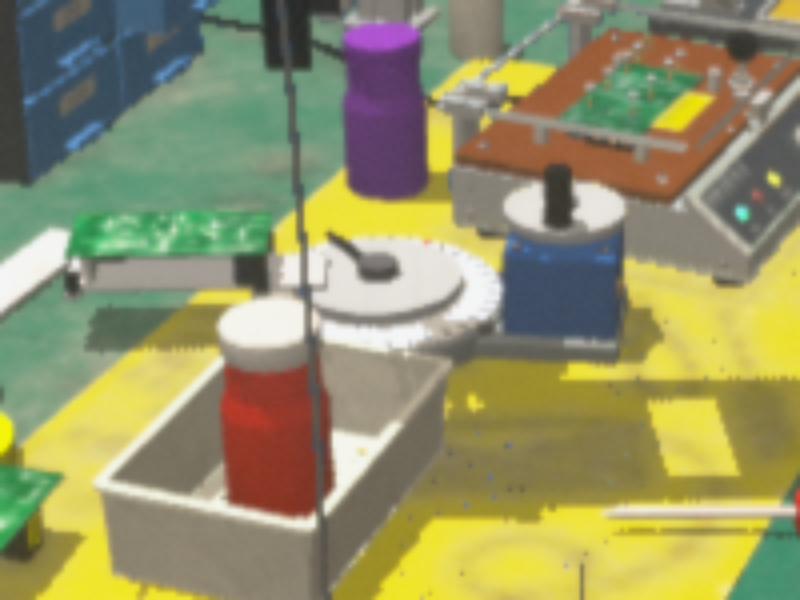

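The canister stands upright in the tray, left of centre in the crop, and the crank grip is at crop (557,195). Next I fit the crank disc and grip from depth.

```bash
cat >> h.py <<'E'
from scipy.optimize import least_squares
def cloud(c):
    im,d=snap(c); k=viewer.get_calibration(c);K=np.array(k['camera_matrix']);T=np.array(k['world_to_cam'])
    v,u=np.nonzero(d>0); p=(np.linalg.inv(K)@np.stack([u,v,np.ones_like(u)]))*d[v,u]*np.array([[1],[-1],[-1]])
    return (T[:3,:3].T@(p-T[:3,3:])).T
def crank(c):
    W=cloud(c); W=W[np.hypot(W[:,0]-430.5,W[:,1]-197.5)<50]
    D=W[abs(W[:,2]-81)<5]; r=cv2.minEnclosingCircle(D[:,:2].astype(np.float32))
    G=W[(W[:,2]>90)&(W[:,2]<113)][:,:2]; 
    f=least_squares(lambda q:np.hypot(*(G-q).T)-8.5,[429,224],loss='soft_l1').x
    H=W[W[:,2]>113]
    print(c,'disc',np.round(r[0],1),round(r[1],1),len(D),'grip',np.round(f,1),len(G),'top',np.round(np.median(H,0),1),len(H),'maxz',W[:,2].max())
E
python3 - <<'E'
from h import *
crank('scene');crank('side')
P,y=now(); rows(P,y,[(428,225,220)],None,40)
k=viewer.get_calibration('wrist');T=np.array(k['world_to_cam']);C=-T[:3,:3].T@T[:3,3];print('cam',C-P,-T[:3,:3].T@[0,0,1])
E
```

```text
scene disc [429.9 198.8] 36.5 331 grip [426.2 224.6] 33 top [422.4 224.2 116.1] 19 maxz 119.24659321464819
side disc [433.5 198. ] 41.0 305 grip [426.7 224.5] 64 top [424.7 229.1 116.7] 28 maxz 120.06791051182181
[[[-0.123, 0.083, 0.0], 0.0], [[-0.123, 0.084, 0.001], 0.0], [[-0.123, 0.083, -0.0], 0.0], [[-0.123, 0.083, 0.0], 0.0]]
end [428.  225.1 220.1] 0.283
cam [ 77.91623504  22.07456917 170.3071351 ] [-0.27503235 -0.07878449 -0.95820155]
```

Call:
{"method": "arm_command", "body": {
  "rows": [
    [[-0.123, 0.083, 0], 0],
    [[-0.123, 0.083, 0], 0],
    [[-0.123, 0.083, 0], 0],
    [[-0.123, 0.083, 0], 0],
    [[0, 0, 0.04], 0]
  ],
  "claw": 0.55
}}

```text
t: 13.2
eef_pos: [425.9, 223.3, 211.4]
tcp_rot: [3.141, -0.001, 0.282]
ft_force: [0.2, 0.3, -0.4]
opening: 0.555
grip_force: 0.0
```

Run:
```python
from h import *
snap('wrist','w2'); print(px('wrist',(426.5,224.6,118)),px('wrist',(430.5,198,81)))
for l in ['crank_axis','grip_middle']:
    for r in models.mark_of('wrist',l)[:2]: print(l,np.round(r['position'],1),round(r['confidence'],2))
P,y=now(); print(P); rows(P,y,[(426.7,224.8,P[2]),(426.7,224.8,88)],None,40)
```

```text
[318 247] [352 238]
crank_axis [430.3 195.2  84.6] 0.78
crank_axis [250.6 354.7   2.4] 0.57
grip_middle [424.6 226.  104.5] 0.96
[428.3709681  225.55599256 210.32459073]
[[[-0.007, 0.001, -0.0], 0.0], [[-0.0, 0.0, 0.122], 0.0], [[-0.0, 0.0, 0.123], 0.0], [[-0.0, 0.0, 0.122], 0.0], [[-0.0, 0.0, 0.122], 0.0]]
end [426.8 224.8  88.1] 0.282
```

View pics/w2.png

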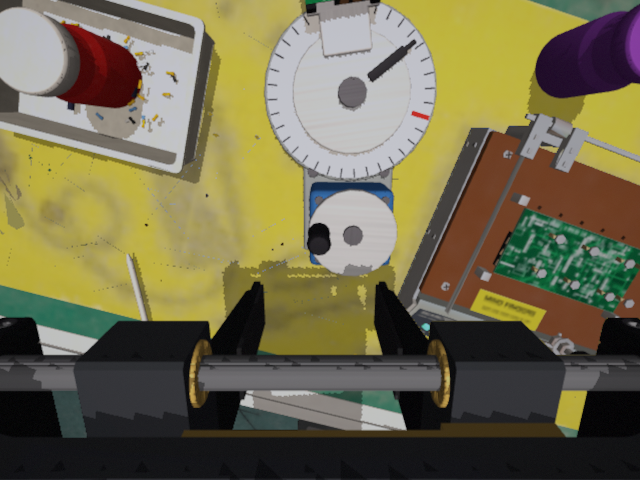

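Wrist picture: the grip's top is at about (318,247) and the crank axis at (353,236), both matching the fitted positions. The red line is at (420,115) and the pointer at (410,45). I descend and grip.

Call:
{"method": "arm_command", "body": {
  "rows": [
    [[-0.007, 0.001, 0.07], 0],
    [[0, 0, 0.12], 0],
    [[0, 0, 0.13], 0],
    [[0, 0, 0.12], 0],
    [[0, 0, 0.046], 0]
  ]
}}

```text
t: 13.85
eef_pos: [426.1, 225.0, 86.5]
tcp_rot: [3.141, 0.003, 0.283]
ft_force: [0.2, 0.4, 0.1]
opening: 0.552
grip_force: 0.0
```

Call:
{"method": "arm_command", "body": {
  "rows": [
    [[0, 0, 0], 0],
    [[0, 0, 0], 0],
    [[0, 0, 0], 0],
    [[0, 0, 0], 0],
    [[0, 0, 0], 0]
  ],
  "claw": 0
}}

```text
t: 14.35
eef_pos: [426.6, 224.7, 89.6]
tcp_rot: [3.141, -0.001, 0.283]
ft_force: [1.9, -8.1, 1.6]
opening: 0.188
grip_force: 4.3
```

Call:
{"method": "arm_command", "body": {
  "rows": [
    [[0, 0, 0], 0],
    [[0, 0, 0], 0],
    [[0, 0, 0], 0],
    [[0, 0, 0], 0],
    [[0, 0, 0], 0]
  ]
}}

```text
t: 14.85
eef_pos: [426.7, 224.2, 89.5]
tcp_rot: [3.141, -0.001, 0.283]
ft_force: [0.9, -4.4, 5.1]
opening: 0.173
grip_force: 30.0
```

Run:
```python
from h import *
s=state(); print(s['eef_pos'],s['tcp_rot'],s['ft_force'],s['moment'],s['opening'],s['grip_force'])
crank('scene');crank('side')
```

```text
[426.73269655 224.24760772  89.54947799] [ 3.14099983e+00 -1.17705524e-03  2.82926884e-01] [ 0.87972526 -4.44205517  5.13174498] [-0.87006331 -0.09140946 -0.01098086] 0.17349467123887863 30.000067993823905
scene disc [429.3 198.4] 36.7 259 grip [422.4 227.7] 64 top [403.8 212.  207.9] 670 maxz 344.3257274110418
side disc [429.5 199.5] 39.0 260 grip [423.5 232.1] 102 top [422.9 207.6 280.4] 630 maxz 525.8285733618692
```

```bash
cat >> h.py <<'E'
def turn(r,yaw,deg,n):
    """rows moving the grip clockwise by deg in n rows, r = grip - axis (mm)"""
    r=np.array(r,float);x=np.array([np.cos(yaw),np.sin(yaw)]);yy=np.array([np.sin(yaw),-np.cos(yaw)]);out=[]
    e=np.zeros(2);a=-np.radians(deg/n)
    for i in range(n):
        q=np.array([[np.cos(a),-np.sin(a)],[np.sin(a),np.cos(a)]])@r;d=q-r+e
        t=[round(float(d@x)/250,3),round(float(d@yy)/250,3)]; e=d-250*(t[0]*x+t[1]*yy); r=q
        out.append([[t[0],t[1],0],0])
    for i in range(0,n,5): print(out[i:i+5])
    print('end r',r)
E
python3 -c "
from h import *
turn((-3.6,26.75),0.283,360,20)"
```

```text
[[[0.032, 0.01, 0], 0], [[0.028, 0.02, 0], 0], [[0.02, 0.027, 0], 0], [[0.01, 0.032, 0], 0], [[0.001, 0.034, 0], 0]]
[[[-0.01, 0.032, 0], 0], [[-0.02, 0.028, 0], 0], [[-0.027, 0.02, 0], 0], [[-0.032, 0.01, 0], 0], [[-0.034, 0.001, 0], 0]]
[[[-0.032, -0.011, 0], 0], [[-0.028, -0.019, 0], 0], [[-0.02, -0.027, 0], 0], [[-0.011, -0.033, 0], 0], [[0.0, -0.033, 0], 0]]
[[[0.01, -0.032, 0], 0], [[0.02, -0.028, 0], 0], [[0.027, -0.02, 0], 0], [[0.032, -0.011, 0], 0], [[0.034, 0.0, 0], 0]]
end r [-3.6  26.75]
```

Call:
{"method": "arm_command", "body": {
  "rows": [
    [[0.032, 0.01, 0], 0],
    [[0.028, 0.02, 0], 0],
    [[0.02, 0.027, 0], 0],
    [[0.01, 0.032, 0], 0],
    [[0.001, 0.034, 0], 0]
  ]
}}

```text
t: 15.45
eef_pos: [459.2, 202.0, 89.7]
tcp_rot: [-3.141, -0.005, 0.283]
ft_force: [4.2, 2.2, 1.6]
opening: 0.171
grip_force: 30.0
```

Run:
```python
from h import *
s=state(); print(s['eef_pos'],s['ft_force'],s['opening'],s['grip_force'])
for c in ['scene','side']:
    snap(c)
    for l in ['pointer_tip']:
        for r in models.mark_of(c,l)[:2]: print(c,l,np.round(r['position'],1),round(r['confidence'],2))
```

```text
[459.15605747 201.95227146  89.70059227] [4.21629475 2.21656925 1.60612109] 0.17073058394621013 30.000303593405988
scene pointer_tip [585.8 183.6  27.8] 0.88
side pointer_tip [585.4 185.4  32.4] 0.6
```

Call:
{"method": "arm_command", "body": {
  "rows": [
    [[-0.01, 0.032, 0], 0],
    [[-0.02, 0.028, 0], 0],
    [[-0.027, 0.02, 0], 0],
    [[-0.032, 0.01, 0], 0],
    [[-0.034, 0.001, 0], 0]
  ]
}}

```text
t: 16.15
eef_pos: [434.7, 170.6, 89.6]
tcp_rot: [3.141, -0.003, 0.282]
ft_force: [1.3, 5.6, 4.9]
opening: 0.172
grip_force: 30.0
```

Call:
{"method": "arm_command", "body": {
  "rows": [
    [[-0.032, -0.011, 0], 0],
    [[-0.028, -0.019, 0], 0],
    [[-0.02, -0.027, 0], 0],
    [[-0.011, -0.033, 0], 0],
    [[0, -0.033, 0], 0]
  ]
}}

```text
t: 16.65
eef_pos: [405.2, 195.1, 89.6]
tcp_rot: [3.141, -0.006, 0.283]
ft_force: [14.2, -0.8, -1.1]
opening: 0.175
grip_force: 30.0
```

Call:
{"method": "arm_command", "body": {
  "rows": [
    [[0.01, -0.032, 0], 0],
    [[0.02, -0.028, 0], 0],
    [[0.027, -0.02, 0], 0],
    [[0.032, -0.011, 0], 0],
    [[0.034, 0, 0], 0]
  ]
}}

```text
t: 17.15
eef_pos: [426.7, 224.4, 89.4]
tcp_rot: [3.141, -0.0, 0.284]
ft_force: [0.5, -7.8, 10.7]
opening: 0.169
grip_force: 30.0
```

Run:
```python
from h import *
s=state(); print(s['eef_pos'],s['ft_force'],s['opening'],s['grip_force'])
for c in ['scene','side','wrist','scene','side','wrist']:
    snap(c,'m'+c)
    for l in ['pointer_tip','red_line','stage']:
        for r in models.mark_of(c,l)[:1]: print(c,l,np.round(r['position'],1),round(r['confidence'],2))
print(px('wrist',(539.5,227,22)))
```

```text
[426.72949034 224.37297337  89.4266964 ] [ 0.49726204 -7.83163311 10.6701452 ] 0.16859335485262925 30.00453675573226
scene stage [537.4 229.    2.1] 0.76
side pointer_tip [569.5 175.1  34.2] 0.6
side red_line [534.3 166.4  22.2] 0.73
side stage [539.  227.1   2.5] 0.61
wrist pointer_tip [569.2 173.1  31.5] 0.92
wrist red_line [540.  163.8  27.4] 0.63
wrist stage [571.1 169.2  33.2] 0.74
scene pointer_tip [427.3 229.4 104.8] 0.59
scene stage [538.6 228.4  -1.4] 0.66
side pointer_tip [571.3 172.8  32.2] 0.89
side red_line [538.7 162.3  22.9] 0.83
side stage [539.2 227.4   2.7] 0.92
wrist pointer_tip [569.8 174.5  33.1] 0.94
wrist red_line [539.  166.6  25.1] 0.68
wrist stage [541.  228.4   1.4] 0.84
[370  75]
```

View pics/mwrist.png

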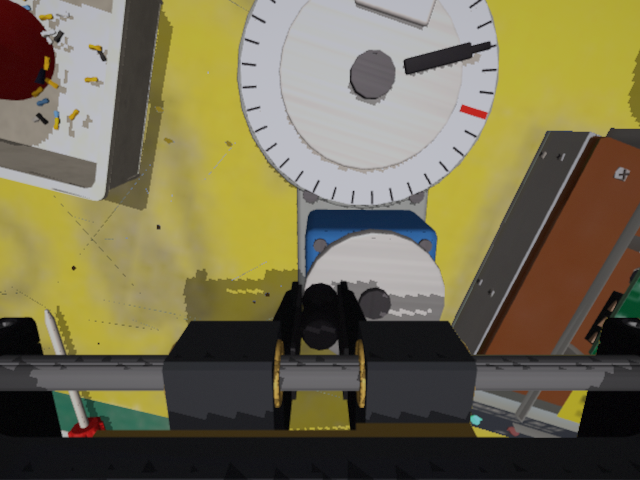

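```bash
cat >> h.py <<'E'
def onplane(c,u,v,z):
    k=viewer.get_calibration(c);T=np.array(k['world_to_cam']);C=-T[:3,:3].T@T[:3,3]
    r=unpx(c,u,v,1000.)-C; return C+r*(z-C[2])/r[2]
def gauge(c,A=(539.4,227.3)):
    im,_=snap(c); A=np.array(A)
    k=viewer.get_calibration(c)
    # warp to a top view at plane z: 0.25 mm per px, 80 mm around A; x world down->up
    def top(z):
        w=np.array([[-80,-80],[80,-80],[80,80],[-80,80]],float)
        src=np.float32([ (lambda q:q)(pxf(c,(*(A+p),z))) for p in w]); dst=np.float32((w+80)*4)
        return cv2.warpPerspective(im,cv2.getPerspectiveTransform(src,dst),(640,640))
    res={}
    for nm,z in (('red',22),('tip',33)):
        t=top(z).astype(int); R,G,B=t[...,0],t[...,1],t[...,2]
        m=(R>150)&(G<90)&(B<90) if nm=='red' else (t.max(2)<70)
        v,u=np.nonzero(m); p=np.stack([u,v],1)/4-80; r=np.hypot(*p.T)
        k=(r>55)&(r<73) if nm=='red' else (r>35)&(r<64)
        p=p[k]; n=p/np.hypot(*p.T)[:,None]; a=np.degrees(np.arctan2(*np.median(n,0)[::-1]))
        res[nm]=round(float(a),1); print(c,nm,res[nm],len(p),'rmed',np.round(np.median(np.hypot(*p.T)),1),'rmax',np.round(np.hypot(*p.T).max(),1))
    print('to go deg',res['tip']-res['red'])
def pxf(c,P):
    k=viewer.get_calibration(c);K=np.array(k['camera_matrix']);T=np.array(k['world_to_cam'])
    p=(T[:3,:3]@np.array(P,float)+T[:3,3])*[1,-1,-1]; q=K@p; return q[:2]/q[2]
E
python3 - <<'E'
from h import *
for c in ['wrist','side','scene']:
    try: gauge(c)
    except Exception as e: print(c,e)
print(onplane('wrist',490,45,33),onplane('wrist',473,112,22),onplane('wrist',373,75,27))
E
```

```text
wrist red -91.5 861 rmed 64.0 rmax 71.8
wrist tip 13.7 38529 rmed 53.5 rmax 64.0
to go deg 105.2
side zero-size array to reduction operation maximum which has no identity
scene zero-size array to reduction operation maximum which has no identity
[569.5429502  171.59127187  33.        ] [537.43104943 163.40395506  22.        ] [539.35598574 225.68432179  27.        ]
  return _methods._mean(a, axis=axis, dtype=dtype,
  ret = um.true_divide(
  ret = ret.dtype.type(ret / rcount)
```

Call:
{"method": "arm_command", "body": {
  "rows": [
    [[0.032, 0.01, -0.003], 0],
    [[0.028, 0.02, 0], 0],
    [[0.02, 0.027, 0], 0],
    [[0.01, 0.032, 0], 0],
    [[0.001, 0.034, 0], 0]
  ]
}}

```text
t: 19.0
eef_pos: [459.0, 202.1, 89.8]
tcp_rot: [-3.141, -0.005, 0.283]
ft_force: [7.2, 3.2, -4.7]
opening: 0.175
grip_force: 30.0
```

Call:
{"method": "arm_command", "body": {
  "rows": [
    [[-0.01, 0.032, 0], 0],
    [[-0.02, 0.028, 0], 0],
    [[-0.027, 0.02, 0], 0],
    [[-0.032, 0.01, 0], 0],
    [[-0.034, 0.001, 0], 0]
  ]
}}

```text
t: 19.5
eef_pos: [434.2, 170.5, 89.7]
tcp_rot: [3.141, -0.001, 0.282]
ft_force: [1.5, 6.6, -0.5]
opening: 0.172
grip_force: 30.0
```

Call:
{"method": "arm_command", "body": {
  "rows": [
    [[-0.032, -0.011, 0], 0],
    [[-0.028, -0.019, 0], 0],
    [[-0.02, -0.027, 0], 0],
    [[-0.011, -0.033, 0], 0],
    [[0, -0.033, 0], 0]
  ]
}}

```text
t: 20.0
eef_pos: [405.2, 195.2, 89.8]
tcp_rot: [3.141, -0.006, 0.283]
ft_force: [16.9, -0.6, -11.5]
opening: 0.171
grip_force: 30.0
```

Call:
{"method": "arm_command", "body": {
  "rows": [
    [[0.01, -0.032, 0], 0],
    [[0.02, -0.028, 0], 0],
    [[0.027, -0.02, 0], 0],
    [[0.032, -0.011, 0], 0],
    [[0.034, 0, 0], 0]
  ]
}}

```text
t: 20.5
eef_pos: [426.1, 224.2, 89.6]
tcp_rot: [3.14, 0.001, 0.284]
ft_force: [0.4, -8.0, 3.7]
opening: 0.175
grip_force: 30.0
```

```bash
sed -i "s/(r>35)&(r<64)/(r>45)\&(r<64)\&(p[:,1]<-30)\&(p[:,0]>-20)/" h.py
python3 - <<'E'
from h import *
s=state(); print(s['eef_pos'],s['ft_force'],s['opening'],s['grip_force'])
gauge('wrist'); gauge('wrist',(539.4,225.7))
for c in ['side','wrist','side','wrist']:
    snap(c,'p'+c)
    for l in ['pointer_tip','red_line']:
        for r in models.mark_of(c,l)[:1]: print(c,l,np.round(r['position'],1),round(r['confidence'],2))
E
```

```text
[426.13063122 224.19636878  89.55103435] [ 0.42204967 -7.96484875  3.67990951] 0.1751216114612742 30.002887942828238
wrist red -90.6 813 rmed 64.0 rmax 71.5
wrist tip -81.9 2881 rmed 57.8 rmax 64.0
to go deg 8.699999999999989
wrist red -92.0 812 rmed 63.0 rmax 70.3
wrist tip -82.7 2799 rmed 58.1 rmax 64.0
to go deg 9.299999999999997
side pointer_tip [546.  161.9  35.7] 0.92
wrist pointer_tip [542.1 168.   31.8] 0.78
wrist red_line [538.7 163.1  23.2] 0.81
side pointer_tip [546.  164.2  32.7] 0.76
side red_line [537.4 166.2  22.7] 0.89
wrist pointer_tip [544.6 163.6  32.2] 0.72
wrist red_line [536.6 165.8  27.1] 0.92
```

View pics/pwrist.png

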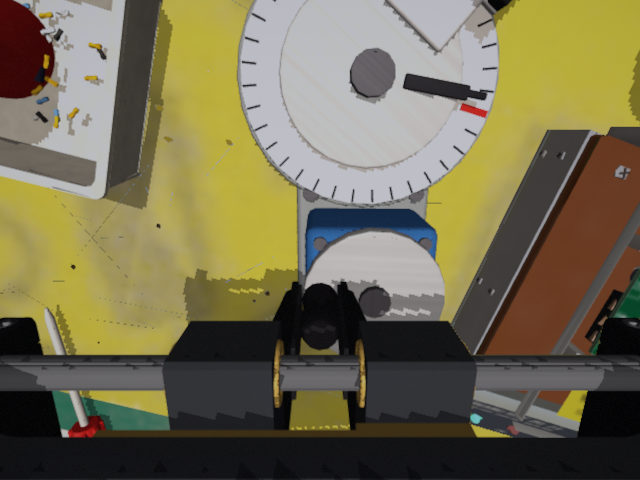

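Wrist view: the pointer tip at (486,95) is just short of the red line at (473,111). I make another quarter turn of the crank, then measure again.

Call:
{"method": "arm_command", "body": {
  "rows": [
    [[0.032, 0.01, 0], 0],
    [[0.028, 0.02, 0], 0],
    [[0.02, 0.027, 0], 0],
    [[0.01, 0.032, 0], 0],
    [[0.001, 0.034, 0], 0]
  ]
}}

```text
t: 21.7
eef_pos: [459.0, 202.2, 89.8]
tcp_rot: [-3.141, -0.004, 0.283]
ft_force: [6.7, 2.7, -3.5]
opening: 0.172
grip_force: 30.0
```

Run:
```python
from h import *
s=state(); print(s['eef_pos'],s['ft_force'])
gauge('wrist')
for c in ['side','wrist','scene']*3:
    im,_=snap(c)
    for l in ['pointer_tip','red_line']:
        for r in models.mark_of(c,l)[:1]: print(c,l,np.round(r['position'],1),round(r['confidence'],2))
snap('wrist','q')
p=px('wrist',(539,164,25));print(p)
a=cv2.imread('pics/q.png');u,v=max(p[0]-80,0),max(p[1]-60,0);print(u,v)
cv2.imwrite('pics/q1.png',cv2.resize(a[v:v+120,u:u+160],(800,600),interpolation=cv2.INTER_CUBIC))
```

```text
[458.99649313 202.1617235   89.81704611] [ 6.72759397  2.67208966 -3.4665822 ]
wrist red -91.2 228 rmed 70.5 rmax 72.8
wrist tip -91.8 1676 rmed 52.2 rmax 64.0
to go deg -0.5999999999999943
side pointer_tip [538.3 165.1  33.7] 0.63
side red_line [536.8 166.2  19.3] 0.86
wrist pointer_tip [540.6 165.4  33.8] 0.69
wrist red_line [538.9 163.9  23.4] 0.91
side pointer_tip [537.8 166.7  34.4] 0.92
side red_line [534.3 165.3  21.6] 0.84
wrist pointer_tip [533.7 164.6  36.9] 0.69
wrist red_line [536.6 161.6  25.5] 0.97
scene pointer_tip [537.9 161.2  29.8] 0.58
side pointer_tip [539.4 166.4  35.2] 0.69
side red_line [535.6 164.1  20.4] 0.86
wrist pointer_tip [536.9 164.7  32.8] 0.73
wrist red_line [536.2 163.5  26.2] 0.57
scene pointer_tip [540.  165.9  33.4] 0.93
[418 153]
338 93
```

View pics/q1.png

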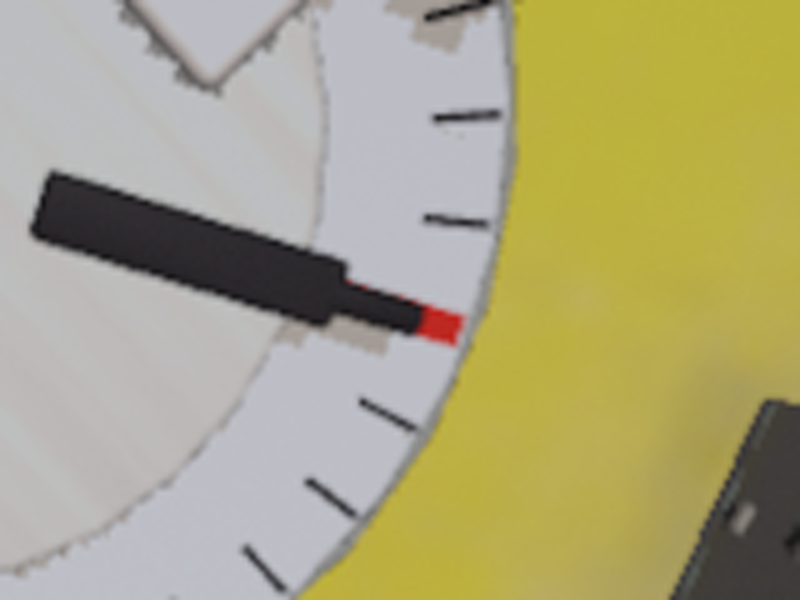

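The close-up shows the pointer tip at crop (400,315) lying over the red line, with red on its outer end at (440,325). It is within about 1 mm, and the camera's offset is radial, so there is no sideways parallax. I release and lift.

Call:
{"method": "arm_command", "body": {
  "rows": [
    [[0, 0, 0], 0],
    [[0, 0, 0], 0],
    [[0, 0, 0], 0],
    [[0, 0, 0], 0],
    [[0, 0, 0], 0]
  ],
  "claw": 0.5
}}

```text
t: 23.65
eef_pos: [456.6, 201.4, 89.5]
tcp_rot: [3.141, 0.0, 0.283]
ft_force: [-0.0, 0.3, 0.5]
opening: 0.489
grip_force: 0.0
```

Call:
{"method": "arm_command", "body": {
  "rows": [
    [[0, 0, -0.04], 0],
    [[0, 0, -0.1], 0],
    [[0, 0, -0.12], 0],
    [[0, 0, -0.12], 0],
    [[0, 0, -0.06], 0]
  ]
}}

```text
t: 24.15
eef_pos: [457.2, 201.6, 202.7]
tcp_rot: [3.142, -0.003, 0.283]
ft_force: [0.4, -0.2, -0.0]
opening: 0.502
grip_force: 0.0
```

Call:
{"method": "arm_command", "body": {
  "rows": [
    [[0, 0, -0.02], 0],
    [[0, 0, 0], 0],
    [[0, 0, 0], 0],
    [[0, 0, 0], 0],
    [[0, 0, 0], 0]
  ]
}}

```text
t: 24.65
eef_pos: [456.5, 201.4, 203.9]
tcp_rot: [3.141, 0.001, 0.283]
ft_force: [-0.7, 0.0, 0.0]
opening: 0.5
grip_force: 0.0
```

Run:
```python
from h import *
s=state(); print(s['eef_pos'],s['ft_force'],s['opening'])
gauge('wrist')
for c in ['side','wrist','scene']:
    snap(c,'r'+c)
    for l in ['canister','bottle','pointer_tip','red_line']:
        for r in models.mark_of(c,l)[:1]: print(c,l,np.round(r['position'],1),round(r['confidence'],2))
```

```text
[456.48913748 201.35188147 203.85083066] [-0.70432577  0.0478234   0.01892383] 0.49994381753595685
wrist red -91.2 236 rmed 68.5 rmax 71.3
wrist tip -91.9 1340 rmed 51.3 rmax 63.3
to go deg -0.7000000000000028
side canister [614.5  48.3  -1.1] 0.97
side pointer_tip [537.3 165.5  31.1] 0.55
side red_line [537.  164.8  21.6] 0.58
wrist canister [612.1  46.4   2.2] 0.85
wrist pointer_tip [537.9 165.5  34.3] 0.84
scene canister [6.11e+02 5.26e+01 6.00e-01] 0.88
scene bottle [ 4.913e+02  4.393e+02 -3.000e-01] 0.62
scene pointer_tip [541.4 164.6  30.9] 0.92
scene red_line [537.  163.7  22.8] 0.7
```

View pics/rwrist.png

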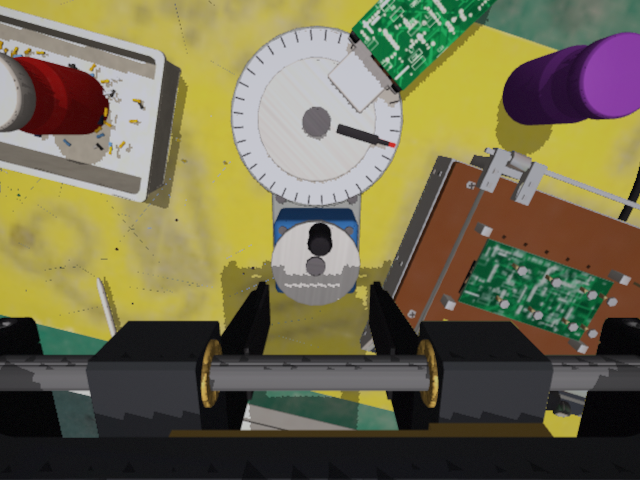

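The final wrist view shows the pointer on the red line at (390,144), the crank free, the canister upright in the tray at (60,95), and the gripper clear of everything. I hand the job in.

```bash
python3 -c "
from h import *
print(env.job_done())"
```

```text
the job is handed in; nothing more can be done
None
```

I stood the red canister upright in the tray, wound the crank until the pointer was on the red line (within about 1 mm by camera), let go and handed the job in at about 25 s; no verdict came back.

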